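# Refit the grease filter and set the extractor fan to speed four

## Robot

A 6-joint arm with a two-finger parallel gripper is mounted at the origin on a cart in front of the work surface, level with it; the furniture and walls round the work are solid. World frame = base frame: x ahead of the robot, y to its left, z up, the work surface at z = 0. Lengths are in m, angles in degrees, forces in N, time in s.
With the tool pointing down it reaches from about 0.35 to 0.875 m from the base axis. Payload 4.2 kg.
Tool frame: the origin (TCP) lies between the finger pads; the fingertips stand 17 mm ahead of it and the grasp point (between the pads) lies 2 mm behind it; z points along the fingers, y is the line along which they close (so a half turn about z gives the same grasp; the last joint's range is limited). The gripper opens to 87 mm and grips with 3 to 60 N. Pads are 19 mm wide; open, the fingers measure 117 mm over their backs; the gripper's body (75 mm by 190 mm) begins 51 mm behind the grasp point.
Start: joints at [-58.694, 22.042, 0.453, 0, -68.411, -14.817], TCP at [0.177, -0.599, 0.24] pointing down, gripper open.
Joint ranges: [-179.83, 179.83], [-69.29, 118.12], [-61.27, 80.66], [-181.25, 117.63], [-171.15, -9.14], [-177.46, 177.46]. Speed limits (degrees/s): [159.86, 159.86, 180, 180, 180, 180].

## Interface

Orientations are given as a 3x3 rotation matrix whose columns are the frame's x, y, z axes.
In Python, from station import r gives the robot as it stands.
- The arm moves only by the tool servo_tool, never from a script. Its argument "targets" is a list of rows, each a list of 5 numbers: the shift along the world's x, y, z in units of 30 mm (1.0 is 30 mm), then the turn about the world's z in rad, then the finger opening in mm, from 0 to 87. In form: [[x, y, z, turn, gripper], ...]. A call has exactly 5 rows; each row is the pose to reach, as a shift and turn from the pose commanded when the call began; what a row does not reach only later rows make up. A row lasts 1/12 s, in which the tool goes at most 41.7 mm and 7.16 degrees, less where a joint would pass 70% of its speed; a pose out of reach is approached as far as the arm can. A call with a gripper value outside its range is refused whole. The fingers move at their own pace and stop on an object; the grip force is fixed at half the most. Time passes only in rows, so rows that repeat a pose let the fingers close, or fill a call up. It gives the time, the measured TCP pose, the force, the opening and the grip force at its end, in the units of the state.
- r.sense(): the state, without advancing time (a new reading comes with each control period).
- r.capture(name): name is "scene" or "top" or "wrist"; returns a dict with "pixels" (384x512x3 uint8, red, green, blue), "fx", "fy", "cx", "cy" (pixels), "world_from_camera" (4x4, takes a point from camera to world coordinates). Camera axes: x right, y down, z forward; pixel columns grow to the right and rows downward; lengths in m; the calibration is good to about 2 mm. A picture is of the moment at which its call begins. There is no depth.
- r.finish_job(): hands the job in; it is judged then, once.
The state is a dict: "time_s": time; "joints": joint angles; "joint_velocities": joint speeds; "effort": joint torques, N m; "tcp_pos": TCP position; "ee_rot": TCP orientation; "wrist_force": force on the tool from outside, world axes, zero at the start; "moment": the same for the moment, N m; "gripper_width": opening from 0.0 (shut) to 1.0 (fully open); "gripper_force": force on a finger pad.
Only numpy, scipy, OpenCV 4.12 (cv2) and the standard library are available. Lean on these libraries where they do the work, as an engineer would, in place of code of your own. Each camera call takes 0.05 s, during which the arm holds its last target. There are 200 camera calls.

## Task

Put the metal grease filter back into the white countertop fume extractor: hook its rear tongue under the lip at the back of the opening, then swing the front down until it lies flush. Then turn the dial to the fourth fan speed (four clicks clockwise from off), let it settle in that click, and leave the things standing around as they are.

Things in the scene. Friction and masses are not known exactly. Their poses are not given: they have to be found in the camera images.
- extractor: White countertop fume extractor, low box 245 (x) x 184 (y) x 63 mm high, fixed to the worktop; place and yaw vary. Origin on the worktop, mid-width, 130 mm behind its front face and 115 mm ahead of its rear face. x points to its rear, away from the robot; y to its left; z up. Front deck: x -130 to -45 mm, with the dial. Behind it the filter opening, closed by a lip at the rear.
- filter_home (a point): Where the filter's origin lies when home: centre of the opening's flat floor (ledge), x 17, y 0, z 46 mm in the extractor's frame and with its axes. From here the opening runs 62 mm to the front and to the rear lip, 76 mm to each side, and is 17 mm deep to the deck top.
- lip_edge (a point): Middle of the lower front edge of the rear lip, x 79, y 0, z 58 mm in the extractor's frame, with its axes. The lip is 5 mm thick, level with the deck top; below it a slot 12 mm high (floor = the ledge) and 152 mm wide runs 20 mm further back.
- grease_filter: Loose aluminium grease filter, 0.2 to 0.4 kg, lying flat to the robot's left. Plate 118 (x) x 144 (y) x 17 mm; origin: centre of its underside; x toward the tongue, z up. The tongue, 110 mm wide (y), 5 mm thick, level with the underside, sticks out 16 mm at the rear, to x = 75 mm. It goes in only tongue first with the front raised 10 to 15 degrees; home, it has 6 mm play in x, 8 mm in y.
- filter_grip (a point): Point to hold the filter by, on its z axis 43 mm above its underside, axes as the filter's: in the solid fin that stands across the middle of its top, 14 mm thick (x, pinch it along x), 60 mm long (y), its top 51 mm above the underside.
- filter_tongue (a point): Tip of the filter's tongue: x = 75 mm, y = 0, z = 2.5 mm (mid-thickness) in the filter's frame.
- fan_dial_grip (a point): Point on the dial's vertical axis to grip it at; in the extractor's frame x -90, y 0, z 91 mm. The black dial: a disc 54 mm across, 9 mm high, on it a grip bar 50 mm long, 14 mm thick, its top 41 mm above the deck. At dial value v (rad) the bar and the white line on its pointer end point, in the extractor's frame, 1.047 - v rad anticlockwise from +x (to the rear left at off).
- fan_dial (a joint): Dial angle in rad: 0 = off, grows clockwise seen from above, to 2.094. Seven sprung clicks 0.349 rad apart: off and speeds 1 to 6, marked on the deck round the dial's rear side by an open ring (off) and six growing dots. Speed four is 1.396: the white line points at the fourth dot. It starts anywhere from off to speed 2. A click takes about 0.1 N m; let go, it springs into the nearest one.
- pepper_mill: Bystander: dark wooden pepper mill, 58 mm wide, 160 mm high, standing right behind the extractor. Origin: centre of its underside.
- bowl: Bystander: white bowl, 115 mm wide, 56 mm high, on the draining board behind the filter's start. Origin: centre of its underside.
- salt_shaker: Bystander: glass salt shaker, 44 mm wide, 90 mm high, to the right of the extractor. Origin: centre of its underside.

How it is judged:
By the outcome, as a careful person would: the job done as asked, in the order asked, and still so for the second after the job is handed in, with the robot touching nothing.
It also fails if it takes over 61 s, if anything falls off the work surface, if the arm or the gripper's body presses on something with over 40 N, if the wrist force passes 120 N, or if a joint passes its speed limit or range.

## Working session

There is one attempt and no reset: what is moved stays moved. The work goes in short steps, Python scripts to look and compute and a tool call to move; the robot and the scene stay as the last step left them, time stands still between calls to the robot, and variables do not carry over. Pictures are saved under pics/ and viewed, at most 10 in all, crops included, and the job is handed in when it is done.

Besides the shell and the picture viewer there is one more tool, called after "Request:" by a JSON object that holds its "op" and its "data", one argument or row to a line. servo_tool: Moves the arm, as the interface text tells. Its arguments: {"type":"object","properties":{"targets":{"type":"array","items":{"type":"array","items":{"type":"number"}}}},"required":["targets"]}

```bash
mkdir -p pics
cat > h.py <<'E'
import numpy as np, cv2
from station import r
def cap(n,f=None):
    c=r.capture(n)
    if f: cv2.imwrite('pics/'+f,c['pixels'][:,:,::-1])
    return c
def ray(c,u,v,z):
    T=np.array(c['world_from_camera']); d=T[:3,:3]@[(u-c['cx'])/c['fx'],(v-c['cy'])/c['fy'],1]; o=T[:3,3]
    return o+d*(z-o[2])/d[2]
def proj(c,p):
    T=np.linalg.inv(np.array(c['world_from_camera'])); q=T[:3,:3]@p+T[:3,3]
    return np.array([c['fx']*q[0]/q[2]+c['cx'],c['fy']*q[1]/q[2]+c['cy']])
E
python3 - <<'E'
from h import *
ims=[]
for n in('scene','top'):
    c=cap(n,n+'0.png'); T=np.array(c['world_from_camera']); print(n,c['fx'],c['cx'],c['cy'],T.round(3).tolist())
print(np.array(r.sense()['ee_rot']).round(3).tolist(),r.sense()['wrist_force'])
E
```

```text
scene 491.08935128597443 258.2708270150939 191.28206121912234 [[-0.543, -0.507, 0.67, -0.602], [-0.84, 0.321, -0.437, 0.717], [0.006, -0.8, -0.601, 1.16], [0.0, 0.0, 0.0, 1.0]]
top 440.9519282784242 258.1417480698923 190.02743848528402 [[0.293, -0.859, 0.42, -0.231], [-0.956, -0.263, 0.129, -0.272], [-0.0, -0.44, -0.898, 1.801], [0.0, 0.0, 0.0, 1.0]]
[[-0.959, -0.284, -0.001], [-0.284, 0.959, 0.002], [0.0, 0.002, -1.0]] [ 0.26299075 -0.07362817  0.20425152]
```

View pics/top0.png

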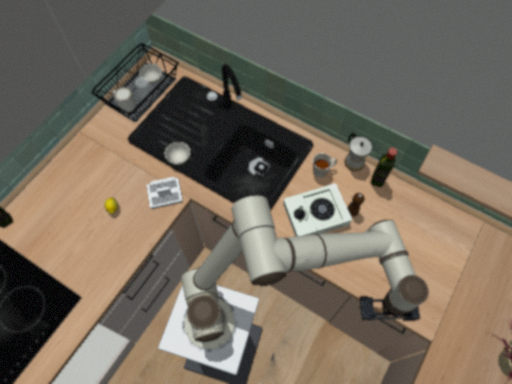

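View pics/scene0.png

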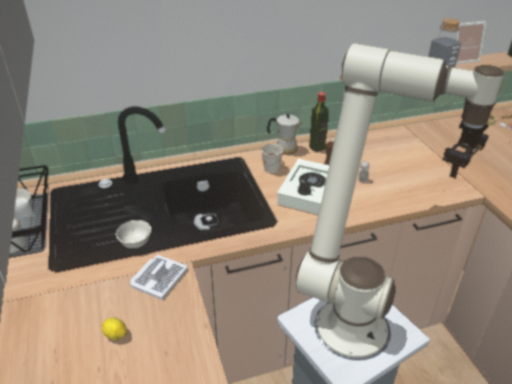

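Run:
```python
from h import *
c=cap('top')
for n,u,v,z in(('filt',164,193,.017),('filtA',148,186,.017),('filtB',176,178,.017),('filtC',182,202,.017),('filtD',153,208,.017),('fr',284,197,.063),('rr',335,185,.063),('rl',352,222,.063),('fl',297,236,.063),('mill',357,205,.1),('bowl',177,152,.03)): print(n,ray(c,u,v,z).round(3))
w=cap('wrist','w0.png');T=np.array(w['world_from_camera']);s=r.sense();R=np.array(s['ee_rot']);p=np.array(s['tcp_pos'])
print(w['fx'],w['cx'],w['cy']);print((R.T@T[:3,:3]).round(3).tolist(),(R.T@(T[:3,3]-p)).round(4))
```

```text
filt [0.466 0.384 0.017]
filtA [0.477 0.466 0.017]
filtB [0.553 0.36  0.017]
filtC [0.448 0.29  0.017]
filtD [0.383 0.402 0.017]
fr [ 0.583 -0.14   0.063]
rr [ 0.705 -0.34   0.063]
rl [ 0.555 -0.447  0.063]
fl [ 0.426 -0.24   0.063]
mill [ 0.62  -0.448  0.1  ]
bowl [0.676 0.402 0.03 ]
276.6797506191379 254.53421883016566 189.64574437738645
[[-0.001, -0.958, -0.285], [1.0, -0.001, -0.001], [0.001, -0.285, 0.958]] [ 0.0792  0.0006 -0.145 ]
```

Request:
{"op": "servo_tool", "data": {
  "targets": [
    [0.6,0.5,0.5,0,87],
    [1.6,1.3,1,0,87],
    [2.6,2.1,1.6,0,87],
    [3.6,2.9,2.2,0,87],
    [4.6,3.7,2.8,0,87]
  ]
}}

```text
time_s: 0.62
tcp_pos: [0.3147, -0.4882, 0.3232]
ee_rot: [[-0.959, -0.283, -0.0], [-0.283, 0.959, 0.0], [0.0, 0.0, -1.0]]
wrist_force: [1.8, -0.6, 0.3]
gripper_width: 1.004
gripper_force: 0.0
```

Request:
{"op": "servo_tool", "data": {
  "targets": [
    [1,0.8,0.3,0,87],
    [2,1.6,0.6,0,87],
    [3,2.4,0.8,0,87],
    [4,3.2,1,0,87],
    [5,4,1.2,0,87]
  ]
}}

```text
time_s: 1.03
tcp_pos: [0.4649, -0.368, 0.359]
ee_rot: [[-0.959, -0.284, 0.0], [-0.284, 0.959, 0.0], [-0.0, 0.0, -1.0]]
wrist_force: [0.1, -1.1, 0.4]
gripper_width: 1.002
gripper_force: 0.0
```

Request:
{"op": "servo_tool", "data": {
  "targets": [
    [0.9,0.8,0,0,87],
    [1.7,1.5,0,0,87],
    [2.2,2,0,0,87],
    [2.4,2.2,0,0,87],
    [2.4,2.2,0,0,87]
  ]
}}

```text
time_s: 1.45
tcp_pos: [0.5369, -0.3021, 0.3578]
ee_rot: [[-0.958, -0.286, -0.001], [-0.286, 0.958, 0.001], [0.001, 0.001, -1.0]]
wrist_force: [-0.1, -0.5, 1.2]
gripper_width: 0.997
gripper_force: 0.0
```

Run:
```python
from h import *
import pickle
w=cap('wrist','w1.png');pickle.dump(w,open('w1.pkl','wb'));s=r.sense();print(s['tcp_pos'],s['joints'],s['time_s'])
```

```text
[ 0.53595417 -0.30315894  0.35811122] [-1.44508885e+01  1.81661776e+01  1.13882600e+01  4.02157852e-03
 -8.32861438e+01 -5.89872647e+01] 1.5
```

View pics/w1.png

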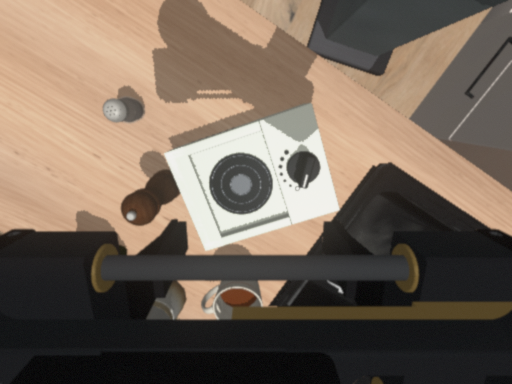

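Run:
```python
from h import *
import pickle
w=pickle.load(open('w1.pkl','rb'));im=w['pixels'];hsv=cv2.cvtColor(im,cv2.COLOR_RGB2HSV)
for p in((300,120),(312,104),(308,106),(325,200),(215,240),(318,108),(300,100),(150,150),(185,160)): print(p,hsv[p[1],p[0]].tolist())
m=((hsv[...,1]<40)&(hsv[...,2]>125)).astype(np.uint8);m[:95]=0;m[260:]=0;m[:,:155]=0;m[:,350:]=0
m=cv2.morphologyEx(m,cv2.MORPH_OPEN,np.ones((3,3)))
cs=max(cv2.findContours(m,0,1)[0],key=cv2.contourArea)[:,0]
h=cv2.convexHull(cs)[:,0]
P=np.array([ray(w,u+0.,v+0.,.063)[:2] for u,v in h]).astype(np.float32)
R=cv2.minAreaRect(P*1000);print(R,cv2.boxPoints(R).round(0).tolist())
print([proj(w,np.array([*b/1000,.063])).round(0).tolist() for b in cv2.boxPoints(R)])
b=cv2.resize(im[90:260,150:350],None,fx=4,fy=3.5,interpolation=2);
b=cv2.resize(im[90:260,150:350],None,fx=3.5,fy=3.5,interpolation=2);cv2.imwrite('pics/w1c.png',b[:,:,::-1])
```

```text
(300, 120) [36, 16, 157]
(312, 104) [15, 68, 177]
(308, 106) [33, 18, 155]
(325, 200) [30, 5, 241]
(215, 240) [39, 7, 240]
(318, 108) [13, 85, 210]
(300, 100) [13, 83, 132]
(150, 150) [14, 78, 203]
(185, 160) [40, 10, 240]
((573.9601440429688, -292.5086364746094), (185.8330078125, 245.11257934570312), 35.11573791503906) [[427.0, -246.0], [568.0, -446.0], [720.0, -339.0], [579.0, -139.0]]
[[311.0, 101.0], [162.0, 152.0], [205.0, 251.0], [340.0, 210.0]]
```

View pics/w1c.png

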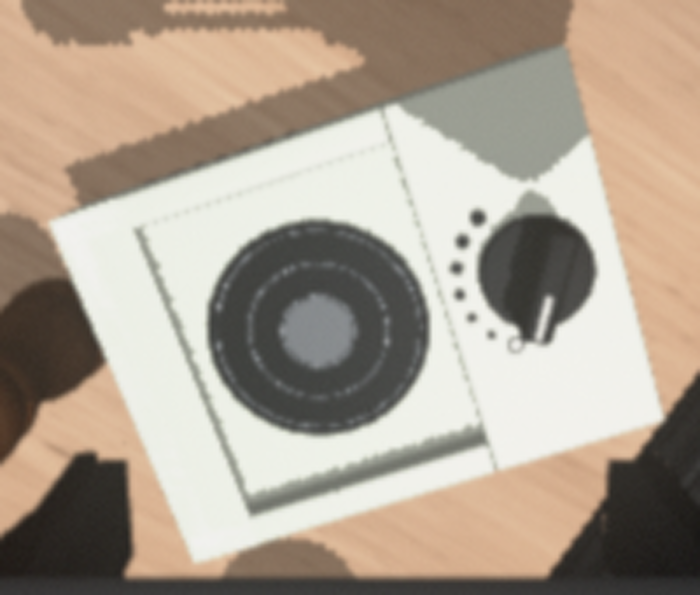

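```bash
cat >> h.py <<'E'
th=np.radians(-54.8); X=np.array([np.cos(th),np.sin(th)]); Y=np.array([-X[1],X[0]]); O=np.array([.5783,-.2986])
def ext(p): d=np.array(p[:2])-O; return np.array([d@X,d@Y]).round(4)
def wor(x,y): return O+x*X+y*Y
E
python3 - <<'E'
from h import *
import pickle
w=pickle.load(open('w1.pkl','rb'))
def q(n,u,v,z): p=ray(w,u/3.5+150,v/3.5+90,z);print(n,p.round(3),ext(p))
q('lip a',137,230,.063);q('lip b',250,515,.063);q('front a',383,108,.063);q('front b',495,468,.063);q('disc',537,275,.070)
q('ring',516,345,.063);q('dot4',457,268,.063);q('tip0',551,297,.104);q('tip1',541,342,.104)
q('discL',478,275,.072);q('discR',596,268,.072)
print(wor(17,0) if 0 else wor(.017,0),wor(-.09,0))
for n in(1,2,3,4,5,6,0):
  a=1.047-.349*n; print(n,np.round([-90+36*np.cos(a),36*np.sin(a)],0))
E
```

```text
lip a [ 0.562 -0.404  0.063] [ 0.0765 -0.074 ]
lip b [ 0.686 -0.318  0.063] [0.0779 0.0767]
front a [ 0.478 -0.312  0.063] [-0.0472 -0.0895]
front b [ 0.627 -0.209  0.063] [-0.0453  0.0914]
disc [ 0.528 -0.223  0.07 ] [-0.0905  0.0028]
ring [ 0.564 -0.22   0.063] [-0.0726  0.0341]
dot4 [ 0.537 -0.258  0.063] [-0.057  -0.0103]
tip0 [ 0.53  -0.222  0.104] [-0.0901  0.0049]
tip1 [ 0.55  -0.22   0.104] [-0.0807  0.0227]
discL [ 0.536 -0.249  0.072] [-0.0649 -0.0063]
discR [ 0.517 -0.199  0.072] [-0.1165  0.0077]
[ 0.58809935 -0.31249146] [ 0.52642109 -0.22505696]
1 [-62.  23.]
2 [-56.  12.]
3 [-54.   0.]
4 [-56. -12.]
5 [-62. -23.]
6 [-72. -31.]
0 [-72.  31.]
```

Request:
{"op": "servo_tool", "data": {
  "targets": [
    [0,1,0,0,87],
    [0,2.3,0,0,87],
    [0,3.6,0,0,87],
    [0,4.9,0,0,87],
    [0,6.2,0,0,87]
  ]
}}

```text
time_s: 1.92
tcp_pos: [0.5345, -0.1177, 0.359]
ee_rot: [[-0.96, -0.281, 0.0], [-0.281, 0.96, -0.0], [-0.0, -0.0, -1.0]]
wrist_force: [0.5, 0.4, 0.0]
gripper_width: 0.999
gripper_force: 0.0
```

Request:
{"op": "servo_tool", "data": {
  "targets": [
    [-0.2,1.3,0,0,87],
    [-0.4,2.6,0,0,87],
    [-0.6,3.9,0,0,87],
    [-0.8,5.2,0,0,87],
    [-1,6.5,0,0,87]
  ]
}}

```text
time_s: 2.33
tcp_pos: [0.5048, 0.0774, 0.3592]
ee_rot: [[-0.96, -0.282, 0.001], [-0.282, 0.96, 0.0], [-0.001, -0.0, -1.0]]
wrist_force: [0.3, 0.3, -0.4]
gripper_width: 0.996
gripper_force: 0.0
```

Request:
{"op": "servo_tool", "data": {
  "targets": [
    [-0.2,1.3,0,0,87],
    [-0.4,2.6,0,0,87],
    [-0.6,3.9,0,0,87],
    [-0.8,5.2,0,0,87],
    [-1,6.3,0,0,87]
  ]
}}

```text
time_s: 2.75
tcp_pos: [0.4755, 0.267, 0.359]
ee_rot: [[-0.959, -0.283, 0.001], [-0.283, 0.959, 0.0], [-0.001, 0.0, -1.0]]
wrist_force: [0.4, -0.2, 0.4]
gripper_width: 0.999
gripper_force: 0.0
```

Request:
{"op": "servo_tool", "data": {
  "targets": [
    [-0.2,0.9,0,0,87],
    [-0.3,1.6,0,0,87],
    [-0.3,2,0,0,87],
    [-0.3,2.2,0,0,87],
    [-0.3,2.2,0,0,87]
  ]
}}

```text
time_s: 3.17
tcp_pos: [0.4673, 0.3321, 0.3583]
ee_rot: [[-0.959, -0.283, -0.0], [-0.283, 0.959, -0.001], [0.0, -0.0, -1.0]]
wrist_force: [-0.6, -0.9, 0.8]
gripper_width: 0.998
gripper_force: 0.0
```

Run:
```python
from h import *
import pickle
w=cap('wrist','w2.png');pickle.dump(w,open('w2.pkl','wb'));s=r.sense();print(s['tcp_pos'],s['joints'],s['time_s'])
```

```text
[0.46725889 0.3314419  0.35850706] [ 5.15513928e+01  1.36199645e+01  5.21263164e+00  9.34179028e-03
 -8.16268330e+01 -1.25123801e+02] 3.2167
```

View pics/w2.png

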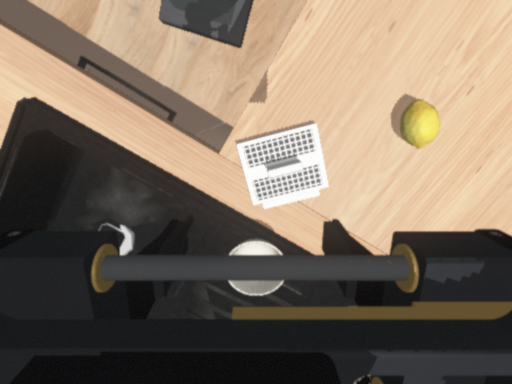

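```bash
sed -i 's/O=np.array(\[.5783,-.2986\])/O=np.array([.5783,-.2986])-.0013*X+.001*Y/' h.py
python3 - <<'E'
from h import *
import pickle
w=pickle.load(open('w2.pkl','rb'));im=w['pixels'];hsv=cv2.cvtColor(im,cv2.COLOR_RGB2HSV)
m=((hsv[...,1]<35)&(hsv[...,2]>60)).astype(np.uint8);m[:115]=0;m[212:]=0;m[:,:230]=0;m[:,335:]=0
m=cv2.morphologyEx(m,cv2.MORPH_CLOSE,np.ones((5,5)))
cs=max(cv2.findContours(m,0,1)[0],key=cv2.contourArea);k=np.zeros_like(m);cv2.drawContours(k,[cs],-1,1,-1)
def rect(k,z):
    h=cv2.convexHull(max(cv2.findContours(k,0,1)[0],key=cv2.contourArea))[:,0]
    R=cv2.minAreaRect((np.array([ray(w,u,v,z)[:2] for u,v in h])*1000).astype(np.float32)); print(R,cv2.boxPoints(R).round(0).tolist()); return R
rect(k,.017)
k2=cv2.morphologyEx(k,cv2.MORPH_OPEN,np.ones((25,25)));rect(k2,.017)
for u,v in((236,143),(313,122),(328,188),(252,206),(285,163)): print(ray(w,u,v,.017).round(4), ray(w,u,v,.051).round(4))
b=cv2.resize(im[110:220,220:345],None,fx=5,fy=5,interpolation=2);cv2.imwrite('pics/w2c.png',b[:,:,::-1])
E
```

```text
((477.56170654296875, 389.7381591796875), (131.92201232910156, 144.12457275390625), 31.063297271728516) [[384.0, 417.0], [458.0, 294.0], [571.0, 362.0], [497.0, 486.0]]
((477.49493408203125, 389.7542724609375), (131.90377807617188, 144.01161193847656), 30.961009979248047) [[384.0, 418.0], [458.0, 294.0], [571.0, 362.0], [497.0, 485.0]]
[0.4579 0.2953 0.017 ] [0.4532 0.2964 0.051 ]
[0.3863 0.4122 0.017 ] [0.3866 0.4051 0.051 ]
[0.4893 0.4785 0.017 ] [0.4824 0.4668 0.051 ]
[0.5622 0.3548 0.017 ] [0.5503 0.3517 0.051 ]
[0.4674 0.3885 0.017 ] [0.4621 0.383  0.051 ]
```

View pics/w2c.png

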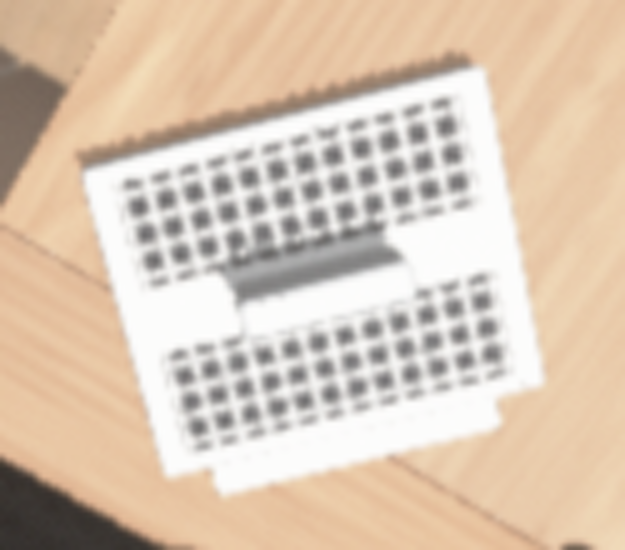

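Request:
{"op": "servo_tool", "data": {
  "targets": [
    [0,0.6,-0.8,0.06,87],
    [0.1,1.2,-2,0.13,87],
    [0.1,1.8,-3.2,0.2,87],
    [0.1,1.8,-4.4,0.255,87],
    [0.1,1.8,-5.6,0.255,87]
  ]
}}

```text
time_s: 3.63
tcp_pos: [0.4704, 0.3854, 0.1894]
ee_rot: [[-0.856, -0.517, 0.001], [-0.517, 0.856, 0.0], [-0.001, 0.0, -1.0]]
wrist_force: [-0.0, -0.4, 0.1]
gripper_width: 0.999
gripper_force: 0.0
```

Request:
{"op": "servo_tool", "data": {
  "targets": [
    [0,0,-1,0,87],
    [0,0,-1.8,0,87],
    [0,0,-2.4,0,87],
    [0,0,-2.6,0,87],
    [0,0,-2.6,0,87]
  ]
}}

```text
time_s: 4.05
tcp_pos: [0.4699, 0.3845, 0.1113]
ee_rot: [[-0.857, -0.515, -0.002], [-0.515, 0.857, -0.003], [0.003, -0.001, -1.0]]
wrist_force: [0.0, -0.3, -0.0]
gripper_width: 1.0
gripper_force: 0.0
```

Run:
```python
from h import *
s=r.sense();R=np.array(s['ee_rot']);print(s['tcp_pos'],np.degrees(np.arctan2(R[1,1],R[0,1])),s['joints'])
```

```text
[0.46988038 0.38448272 0.11130229] 121.00285927826275 [ 5.45523306e+01  2.70524301e+01 -1.15094610e+01  4.26644938e-04
 -5.16384590e+01 -1.13549865e+02]
```

Request:
{"op": "servo_tool", "data": {
  "targets": [
    [0.05,0.05,-0.6,0,87],
    [0.05,0.05,-1.3,0,87],
    [0.05,0.05,-1.9,0,87],
    [0.05,0.05,-2.25,0,87],
    [0.05,0.05,-2.35,0,87]
  ]
}}

```text
time_s: 4.47
tcp_pos: [0.4715, 0.3873, 0.0417]
ee_rot: [[-0.857, -0.516, -0.001], [-0.516, 0.857, -0.001], [0.001, -0.0, -1.0]]
wrist_force: [0.2, -0.6, -0.1]
gripper_width: 0.999
gripper_force: 0.0
```

Request:
{"op": "servo_tool", "data": {
  "targets": [
    [0,0,0,0,50],
    [0,0,0,0,50],
    [0,0,0,0,50],
    [0,0,0,0,50],
    [0,0,0,0,50]
  ]
}}

```text
time_s: 4.88
tcp_pos: [0.4717, 0.3881, 0.0431]
ee_rot: [[-0.856, -0.517, 0.001], [-0.517, 0.856, 0.001], [-0.001, 0.0, -1.0]]
wrist_force: [1.7, -2.7, 1.7]
gripper_width: 0.708
gripper_force: 1.4
```

Request:
{"op": "servo_tool", "data": {
  "targets": [
    [0,0,0,0,50],
    [0,0,0,0,50],
    [0,0,0.3,0,50],
    [0,0,0.7,0,50],
    [0,0,1,0,50]
  ]
}}

```text
time_s: 5.3
tcp_pos: [0.4707, 0.3877, 0.072]
ee_rot: [[-0.856, -0.516, -0.001], [-0.516, 0.856, -0.001], [0.002, 0.0, -1.0]]
wrist_force: [0.2, 0.1, -3.1]
gripper_width: 0.686
gripper_force: 30.0
```

Run:
```python
from h import *
import pickle
w=pickle.load(open('w1.pkl','rb'))
for u,v in((212,305),(238,300),(260,300),(170,300)): p=ray(w,u,v,.08);print(p.round(3),ext(p))
for x,y in((-.06,.137),(-.06,.16),(.017,0),(0,0)): print(x,y,wor(x,y).round(4))
```

```text
[ 0.814 -0.3    0.08 ] [0.1384 0.1902]
[ 0.79  -0.258  0.08 ] [0.0899 0.1952]
[ 0.778 -0.22   0.08 ] [0.0522 0.2079]
[ 0.825 -0.376  0.08 ] [0.2065 0.1559]
-0.06 0.137 [ 0.6557 -0.169 ]
-0.06 0.16 [ 0.6745 -0.1557]
0.017 0 [ 0.5882 -0.3109]
0 0 [ 0.5784 -0.297 ]
```

Request:
{"op": "servo_tool", "data": {
  "targets": [
    [0,0,0.9,0,50],
    [0,-0.4,2,0,50],
    [0.1,-1.2,3,0,50],
    [0.2,-2.2,3.8,0,50],
    [0.3,-3.3,4,0,50]
  ]
}}

```text
time_s: 5.72
tcp_pos: [0.4818, 0.2902, 0.1968]
ee_rot: [[-0.855, -0.519, 0.007], [-0.519, 0.855, 0.006], [-0.009, 0.002, -1.0]]
wrist_force: [0.9, 1.5, -3.2]
gripper_width: 0.686
gripper_force: 30.0
```

Run:
```python
from h import *
s=r.sense();print(s['tcp_pos'],s['wrist_force'],s['gripper_width'],s['gripper_force'],s['moment'])
```

```text
[0.48182612 0.29015975 0.1967992 ] [ 0.90468537  1.52954176 -3.22741439] 0.6858921647551145 29.99997541308403 [ 0.05821838 -0.21292105 -0.00469169]
```

Request:
{"op": "servo_tool", "data": {
  "targets": [
    [0.4,-1,0,0.02,50],
    [0.8,-2.1,0,0.04,50],
    [1.3,-3.3,0,0.06,50],
    [1.7,-4.5,0,0.073,50],
    [2.1,-5.6,0,0.073,50]
  ]
}}

```text
time_s: 6.13
tcp_pos: [0.5428, 0.1191, 0.1919]
ee_rot: [[-0.816, -0.578, -0.001], [-0.578, 0.816, 0.0], [0.001, 0.001, -1.0]]
wrist_force: [0.8, -0.3, -3.7]
gripper_width: 0.683
gripper_force: 30.0
```

Request:
{"op": "servo_tool", "data": {
  "targets": [
    [0.4,-1.2,0,0,50],
    [0.9,-2.4,0,0,50],
    [1.3,-3.6,0,0,50],
    [1.8,-4.7,0,0,50],
    [2.2,-5.8,0,0,50]
  ]
}}

```text
time_s: 6.55
tcp_pos: [0.6094, -0.0546, 0.1917]
ee_rot: [[-0.817, -0.577, -0.001], [-0.577, 0.817, 0.001], [0.0, 0.001, -1.0]]
wrist_force: [0.9, 0.7, -3.5]
gripper_width: 0.684
gripper_force: 30.0
```

Request:
{"op": "servo_tool", "data": {
  "targets": [
    [0.4,-1,0,0,50],
    [0.9,-2,0,0,50],
    [1.2,-2.8,0,0,50],
    [1.4,-3.4,0,0,50],
    [1.4,-3.6,0,0,50]
  ]
}}

```text
time_s: 6.97
tcp_pos: [0.6516, -0.1636, 0.1908]
ee_rot: [[-0.818, -0.575, -0.001], [-0.575, 0.818, 0.0], [0.001, 0.001, -1.0]]
wrist_force: [-0.0, 0.1, -3.8]
gripper_width: 0.684
gripper_force: 30.0
```

Request:
{"op": "servo_tool", "data": {
  "targets": [
    [0,0,-0.4,0,50],
    [0,0,-0.9,0,50],
    [0,0,-1.5,0,50],
    [0,0,-1.8,0,50],
    [0,0,-1.9,0,50]
  ]
}}

```text
time_s: 7.38
tcp_pos: [0.6495, -0.1602, 0.1325]
ee_rot: [[-0.816, -0.578, -0.005], [-0.578, 0.816, 0.001], [0.004, 0.004, -1.0]]
wrist_force: [0.2, -0.5, -3.6]
gripper_width: 0.691
gripper_force: 30.0
```

Run:
```python
from h import *
s=r.sense();p=s['tcp_pos'];R=np.array(s['ee_rot']);print(p,ext(p),np.degrees(np.arctan2(R[1,1],R[0,1])));d=wor(-.065,.137)-p[:2];print(d/.03,s['wrist_force'])
```

```text
[ 0.64950083 -0.1602306   0.1324805 ] [-0.0707  0.1369] 125.28114476280018
[ 0.11159022 -0.15483453] [ 0.15301929 -0.53300981 -3.63647667]
```

Request:
{"op": "servo_tool", "data": {
  "targets": [
    [0,0,-0.4,0,50],
    [0,0,-0.7,0,50],
    [0,0,-0.85,0,50],
    [0,0,-0.95,0,50],
    [0.04,0.03,-1.05,0,50]
  ]
}}

```text
time_s: 7.8
tcp_pos: [0.6523, -0.1603, 0.1043]
ee_rot: [[-0.816, -0.578, -0.001], [-0.578, 0.816, -0.001], [0.001, -0.0, -1.0]]
wrist_force: [-2.3, 0.7, 2.2]
gripper_width: 0.685
gripper_force: 30.0
```

Request:
{"op": "servo_tool", "data": {
  "targets": [
    [0.04,0.03,-0.05,0,50],
    [0.08,0.05,-0.1,0,50],
    [0.1,0.08,-0.15,0,50],
    [0.14,0.1,-0.2,0,50],
    [0.14,0.1,-0.2,0,50]
  ]
}}

```text
time_s: 8.22
tcp_pos: [0.6574, -0.1572, 0.0979]
ee_rot: [[-0.816, -0.578, 0.001], [-0.578, 0.816, -0.0], [-0.001, -0.001, -1.0]]
wrist_force: [-0.5, -0.3, 0.5]
gripper_width: 0.685
gripper_force: 30.0
```

Run:
```python
from h import *
s=r.sense();p=s['tcp_pos'];print(p,ext(p),s['wrist_force'],s['moment'])
a=cap('scene')['pixels'];w=cap('wrist')['pixels']
x=cv2.resize(a[130:260,230:400],None,fx=2.9,fy=2.9,interpolation=2); y=w[:, :300]
y=cv2.resize(y,None,fx=x.shape[0]/384,fy=x.shape[0]/384)
cv2.imwrite('pics/t1.png',np.hstack([x,y])[:,:,::-1]);print(x.shape,y.shape)
```

```text
[ 0.65738699 -0.15717664  0.09791284] [-0.0687  0.1451] [-0.46563203 -0.28305439  0.54824769] [-0.16078412  0.55915055 -0.00815626]
(377, 493, 3) (377, 295, 3)
```

View pics/t1.png

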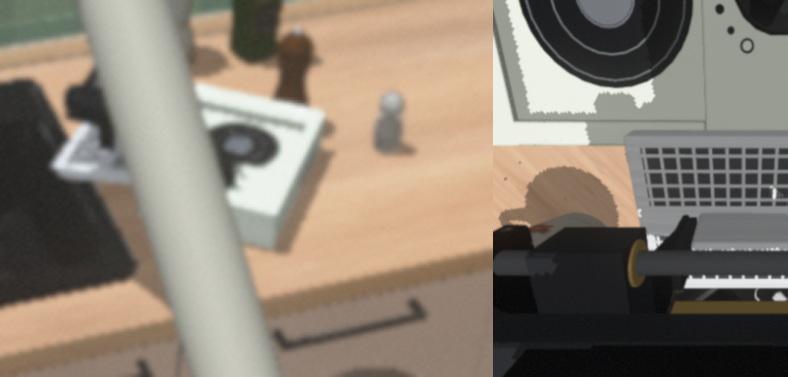

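Request:
{"op": "servo_tool", "data": {
  "targets": [
    [0,0,-0.05,0,50],
    [0,0,-0.1,0,50],
    [0,0,-0.15,0,50],
    [0,0,-0.15,0,50],
    [0,0,-0.15,0,50]
  ]
}}

```text
time_s: 8.73
tcp_pos: [0.6588, -0.1563, 0.094]
ee_rot: [[-0.816, -0.578, 0.005], [-0.578, 0.816, 0.0], [-0.005, -0.003, -1.0]]
wrist_force: [3.4, 4.5, 3.2]
gripper_width: 0.688
gripper_force: 30.0
```

```bash
cat >> h.py <<'E'
def predict(w,s,th,c,up=.042):
    # filter point c (filter frame) at tilt th with pivot at TCP, filter x = -tool x
    t=np.radians(th); x,y,z=c[0],c[1],c[2]-up
    R=np.array(s['ee_rot']); fx=-R[:,0].copy() if 0 else None
    yw=R[:,1]; X=np.cross(yw,[0,0,1]); Z=np.array([0,0,1.])
    return proj(w,np.array(s['tcp_pos'])+X*(x*np.cos(t)+z*np.sin(t))+yw*y+Z*(-x*np.sin(t)+z*np.cos(t)))
E
python3 - <<'E'
from h import *
w=cap('wrist','t2.png');s=r.sense();p=s['tcp_pos'];print(p,ext(p),s['wrist_force'],s['moment'])
for t in(0,5,8,10,12,14,16): print(t,[predict(w,s,t,c).round(0).tolist() for c in((-.059,0,.017),(-.059,.072,.017),(-.059,-.072,.017),(-.059,0.03,0))])
g=cv2.cvtColor(w['pixels'],cv2.COLOR_RGB2GRAY)
for u in(190,220,250,280,310):print(u,g[110:175,u].tolist())
E
```

```text
[ 0.65880012 -0.15629559  0.09394945] [-0.0686  0.1468] [2.83360061 5.12261747 3.66662635] [ 1.19448837 -0.72057188 -0.04812536]
0 [[254.0, 141.0], [372.0, 141.0], [136.0, 141.0], [299.0, 138.0]]
5 [[254.0, 139.0], [376.0, 139.0], [132.0, 139.0], [300.0, 134.0]]
8 [[254.0, 138.0], [379.0, 138.0], [129.0, 138.0], [301.0, 131.0]]
10 [[254.0, 137.0], [380.0, 137.0], [127.0, 138.0], [302.0, 130.0]]
12 [[254.0, 137.0], [382.0, 137.0], [125.0, 137.0], [303.0, 128.0]]
14 [[254.0, 137.0], [384.0, 137.0], [123.0, 137.0], [303.0, 127.0]]
16 [[254.0, 137.0], [386.0, 136.0], [122.0, 137.0], [304.0, 126.0]]
190 [154, 153, 154, 154, 154, 153, 154, 154, 153, 141, 125, 130, 144, 153, 154, 156, 156, 154, 154, 150, 137, 125, 123, 122, 125, 125, 126, 126, 135, 143, 147, 142, 142, 143, 142, 142, 139, 139, 140, 134, 107, 74, 57, 53, 52, 54, 75, 117, 135, 134, 113, 79, 58, 54, 57, 59, 64, 67, 69, 72, 77, 85, 108, 129, 137]
220 [153, 153, 153, 154, 154, 153, 153, 154, 153, 153, 154, 153, 153, 153, 152, 153, 154, 152, 153, 150, 139, 127, 123, 123, 126, 125, 125, 126, 133, 143, 147, 144, 143, 142, 144, 142, 
[... 379 characters left out ...]
103, 130, 136, 125, 86, 59, 53, 52, 53, 52, 53, 52, 50, 52, 56, 82, 119, 136]
280 [154, 153, 154, 153, 154, 154, 153, 154, 153, 153, 153, 154, 154, 154, 152, 152, 153, 153, 154, 151, 144, 129, 125, 123, 125, 125, 125, 126, 132, 140, 145, 143, 142, 142, 144, 144, 143, 143, 141, 138, 120, 84, 58, 54, 54, 55, 64, 95, 127, 137, 128, 90, 59, 54, 53, 53, 53, 54, 52, 54, 52, 53, 75, 119, 135]
310 [153, 153, 154, 155, 154, 153, 153, 153, 153, 153, 153, 153, 153, 153, 153, 153, 154, 154, 153, 151, 143, 130, 122, 122, 123, 124, 124, 124, 129, 138, 142, 144, 142, 142, 142, 142, 141, 141, 141, 142, 134, 101, 79, 74, 69, 64, 70, 97, 127, 137, 128, 95, 64, 55, 54, 54, 53, 52, 52, 52, 54, 55, 76, 116, 135]
```

Request:
{"op": "servo_tool", "data": {
  "targets": [
    [0,0,0.5,0,50],
    [0,0,1.3,0,50],
    [0,0,2.2,0,50],
    [0,0,2.8,-0.06,50],
    [0,0,3,-0.16,50]
  ]
}}

```text
time_s: 9.2
tcp_pos: [0.6573, -0.1576, 0.1852]
ee_rot: [[-0.899, -0.437, 0.003], [-0.437, 0.899, -0.001], [-0.002, -0.002, -1.0]]
wrist_force: [-1.1, -0.1, -2.6]
gripper_width: 0.684
gripper_force: 30.0
```

Request:
{"op": "servo_tool", "data": {
  "targets": [
    [-0.1,-0.3,0,-0.11,50],
    [-0.3,-0.6,0,-0.22,50],
    [-0.5,-1,0,-0.33,50],
    [-0.7,-1.4,0,-0.44,50],
    [-0.9,-1.8,0,-0.55,50]
  ]
}}

```text
time_s: 9.62
tcp_pos: [0.6279, -0.2115, 0.1806]
ee_rot: [[-0.995, 0.1, -0.005], [0.1, 0.995, 0.001], [0.005, 0.001, -1.0]]
wrist_force: [0.5, -0.2, -3.0]
gripper_width: 0.687
gripper_force: 30.0
```

Request:
{"op": "servo_tool", "data": {
  "targets": [
    [-0.2,-0.4,0,-0.11,50],
    [-0.4,-0.9,0,-0.22,50],
    [-0.7,-1.4,0,-0.33,50],
    [-1,-1.9,0,-0.44,50],
    [-1.2,-2.4,0,-0.55,50]
  ]
}}

```text
time_s: 10.03
tcp_pos: [0.5913, -0.2835, 0.1806]
ee_rot: [[-0.796, 0.606, -0.005], [0.606, 0.796, 0.002], [0.005, -0.001, -1.0]]
wrist_force: [-0.0, -0.5, -2.9]
gripper_width: 0.682
gripper_force: 30.0
```

Request:
{"op": "servo_tool", "data": {
  "targets": [
    [-0.1,-0.2,0,-0.1,50],
    [-0.2,-0.4,0,-0.2,50],
    [-0.3,-0.6,0,-0.28,50],
    [-0.4,-0.7,0,-0.311,50],
    [-0.4,-0.75,0,-0.311,50]
  ]
}}

```text
time_s: 10.45
tcp_pos: [0.5797, -0.3059, 0.1807]
ee_rot: [[-0.576, 0.818, -0.005], [0.818, 0.576, 0.002], [0.004, -0.003, -1.0]]
wrist_force: [-0.8, -0.1, -3.5]
gripper_width: 0.686
gripper_force: 30.0
```

Run:
```python
from h import *
w=cap('wrist','t3.png');s=r.sense();p=s['tcp_pos'];R=np.array(s['ee_rot']);print(p,ext(p),s['wrist_force'],np.degrees(np.arctan2(R[1,1],R[0,1])),s['joints'])
for t in(0,8,12,16): print(t,[predict(w,s,t,c).round(0).tolist() for c in((-.059,0,.017),(-.059,.072,.017),(-.059,-.072,.017),(-.059,0.03,0))])
cv2.imwrite('pics/t3c.png',w['pixels'][:240,:,::-1])
```

```text
[ 0.58023445 -0.30600935  0.18100949] [ 0.0085 -0.0037] [ 1.49216714  0.88729706 -2.91196091] 35.23497925509785 [-1.37223678e+01  2.75535042e+01  6.48852993e-01 -3.69675872e-02
 -6.33218588e+01 -1.31026198e+02]
0 [[256.0, 142.0], [374.0, 142.0], [138.0, 143.0], [301.0, 139.0]]
8 [[256.0, 139.0], [381.0, 139.0], [132.0, 139.0], [303.0, 132.0]]
12 [[256.0, 138.0], [384.0, 138.0], [128.0, 138.0], [305.0, 129.0]]
16 [[256.0, 138.0], [388.0, 137.0], [124.0, 138.0], [306.0, 127.0]]
```

View pics/t3c.png

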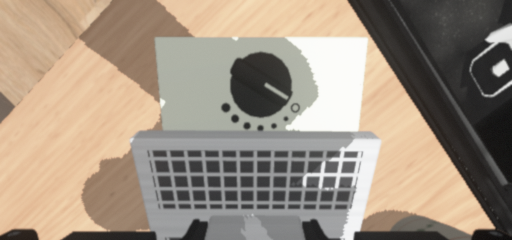

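Request:
{"op": "servo_tool", "data": {
  "targets": [
    [0.07,0.11,-0.4,0,50],
    [0.07,0.11,-1,0,50],
    [0.07,0.11,-1.5,0,50],
    [0.07,0.11,-1.8,0,50],
    [0.07,0.11,-1.8,0,50]
  ]
}}

```text
time_s: 10.92
tcp_pos: [0.5821, -0.3011, 0.1251]
ee_rot: [[-0.578, 0.816, -0.006], [0.816, 0.578, 0.003], [0.006, -0.004, -1.0]]
wrist_force: [0.2, 0.1, -3.5]
gripper_width: 0.685
gripper_force: 30.0
```

Run:
```python
from h import *
w=cap('wrist','t4.png');s=r.sense();p=s['tcp_pos'];print(p,ext(p),s['wrist_force'],s['moment'])
for t in(0,8,10,12,14): print(t,[predict(w,s,t,c).round(1).tolist() for c in((-.059,0,.017),(-.059,.072,.017),(-.059,-.072,.017),(-.059,0.03,0))])
g=cv2.cvtColor(w['pixels'],cv2.COLOR_RGB2GRAY)
for u in(190,230,310):print(u,g[118:150,u].tolist())
print(g[142,110:150].tolist(),g[142,365:400].tolist())
```

```text
[ 0.58305492 -0.30174636  0.12704569] [0.0066 0.0011] [-0.486802    0.62550503 -2.98034583] [-0.14289297 -0.06183628  0.02374528]
0 [[256.3, 143.7], [375.3, 143.6], [137.6, 143.9], [301.4, 140.6]]
8 [[256.4, 140.4], [382.0, 140.3], [131.0, 140.6], [304.0, 133.6]]
10 [[256.4, 139.9], [383.8, 139.7], [129.2, 140.1], [304.7, 132.1]]
12 [[256.4, 139.5], [385.7, 139.3], [127.4, 139.6], [305.4, 130.7]]
14 [[256.4, 139.2], [387.6, 139.0], [125.5, 139.4], [306.1, 129.3]]
190 [164, 164, 164, 165, 163, 163, 164, 164, 164, 165, 162, 159, 146, 134, 131, 132, 133, 134, 134, 135, 146, 153, 156, 153, 152, 153, 153, 152, 149, 149, 150, 141]
230 [162, 163, 162, 162, 162, 162, 161, 162, 162, 161, 162, 158, 148, 136, 130, 128, 132, 132, 131, 134, 144, 152, 155, 153, 152, 152, 154, 152, 150, 150, 150, 144]
310 [163, 165, 165, 165, 165, 165, 165, 164, 165, 165, 165, 163, 155, 139, 132, 132, 133, 134, 134, 134, 142, 151, 154, 153, 153, 152, 154, 154, 152, 151, 152, 151]
[202, 200, 199, 199, 200, 200, 201, 201, 201, 202, 203, 204, 204, 203, 203, 203, 203, 202, 200, 190, 162, 152, 152, 154, 152, 153, 153, 152, 153, 154, 153, 154, 154, 153, 153, 153, 154, 152, 153, 152] [235, 235, 235, 235, 235, 234, 234, 234, 234, 234, 234, 234, 234, 235, 232, 226, 212, 202, 200, 199, 200, 200, 200, 200, 201, 201, 201, 202, 203, 204, 204, 205, 204, 203, 199]
```

Request:
{"op": "servo_tool", "data": {
  "targets": [
    [0,-0.03,-0.3,0,50],
    [0,-0.03,-0.5,0,50],
    [0,-0.03,-0.65,0,50],
    [0,-0.03,-0.75,0,50],
    [0,-0.03,-0.75,0,50]
  ]
}}

```text
time_s: 11.38
tcp_pos: [0.5834, -0.3032, 0.1058]
ee_rot: [[-0.577, 0.817, -0.001], [0.817, 0.577, 0.0], [0.001, -0.001, -1.0]]
wrist_force: [-0.7, -0.6, -3.5]
gripper_width: 0.692
gripper_force: 30.0
```

Request:
{"op": "servo_tool", "data": {
  "targets": [
    [0,0,-0.03,0,50],
    [0,0,-0.06,0,50],
    [0,0,-0.09,0,50],
    [0,0,-0.09,0,50],
    [0,0,-0.09,0,50]
  ]
}}

```text
time_s: 11.8
tcp_pos: [0.5841, -0.3034, 0.1047]
ee_rot: [[-0.578, 0.816, 0.001], [0.816, 0.578, -0.001], [-0.001, 0.0, -1.0]]
wrist_force: [-0.7, 1.6, 0.5]
gripper_width: 0.691
gripper_force: 30.0
```

Run:
```python
from h import *
s=r.sense();p=s['tcp_pos'];print(p,ext(p),s['wrist_force'],s['moment'])
```

```text
[ 0.58408902 -0.3033983   0.10469057] [0.0086 0.001 ] [-0.67241993  1.59196842  0.52493894] [-0.04567358  0.22667867 -0.04571645]
```

Request:
{"op": "servo_tool", "data": {
  "targets": [
    [0,0,0.04,0,50],
    [0.08,-0.12,0.04,0,50],
    [0.16,-0.22,0.04,0,50],
    [0.22,-0.32,0.04,0,50],
    [0.22,-0.32,0.04,0,50]
  ]
}}

```text
time_s: 12.22
tcp_pos: [0.591, -0.3137, 0.1049]
ee_rot: [[-0.577, 0.817, 0.001], [0.817, 0.577, -0.0], [-0.001, 0.0, -1.0]]
wrist_force: [-0.2, -0.5, -2.7]
gripper_width: 0.689
gripper_force: 30.0
```

Run:
```python
from h import *
w=cap('wrist','t5.png');s=r.sense();p=s['tcp_pos'];print(p,ext(p),s['wrist_force'],s['moment'])
for t in(8,10,12,14): print(t,[predict(w,s,t,c).round(1).tolist() for c in((-.059,0,.017),(-.059,.072,.017),(-.059,-.072,.017),(-.059,0.03,0))])
g=cv2.cvtColor(w['pixels'],cv2.COLOR_RGB2GRAY)
for u in(190,310):print(u,g[118:150,u].tolist())
```

```text
[ 0.59082795 -0.31347793  0.10492042] [0.0207 0.0007] [ 0.71800166 -1.38628194 -3.32748347] [-0.30672212 -0.07554766 -0.02090278]
8 [[255.5, 137.6], [380.2, 137.5], [130.8, 137.8], [302.8, 130.9]]
10 [[255.5, 137.1], [382.0, 136.9], [129.1, 137.2], [303.5, 129.4]]
12 [[255.5, 136.6], [383.8, 136.5], [127.3, 136.8], [304.2, 128.0]]
14 [[255.5, 136.3], [385.7, 136.2], [125.4, 136.5], [304.9, 126.6]]
190 [154, 155, 153, 153, 155, 155, 155, 150, 141, 132, 136, 146, 139, 127, 124, 123, 125, 126, 124, 126, 135, 144, 147, 144, 143, 143, 143, 143, 142, 141, 140, 132]
310 [154, 153, 153, 154, 155, 153, 154, 153, 145, 133, 128, 142, 142, 128, 124, 124, 124, 125, 125, 125, 132, 141, 145, 144, 143, 142, 143, 144, 142, 142, 143, 141]
```

Request:
{"op": "servo_tool", "data": {
  "targets": [
    [0.05,-0.07,0,0,50],
    [0.1,-0.14,0,0,50],
    [0.1,-0.14,0,0,50],
    [0.1,-0.14,-0.05,0,50],
    [0.07,-0.1,-0.12,0,50]
  ]
}}

```text
time_s: 12.68
tcp_pos: [0.5929, -0.3162, 0.1026]
ee_rot: [[-0.578, 0.816, 0.001], [0.816, 0.578, -0.001], [-0.001, 0.0, -1.0]]
wrist_force: [-2.1, 1.1, 2.5]
gripper_width: 0.685
gripper_force: 30.0
```

Request:
{"op": "servo_tool", "data": {
  "targets": [
    [-0.03,0.04,-0.08,0,50],
    [-0.06,0.08,-0.16,0,50],
    [-0.09,0.12,-0.25,0,50],
    [-0.12,0.16,-0.33,0,50],
    [-0.12,0.16,-0.33,0,50]
  ]
}}

```text
time_s: 13.1
tcp_pos: [0.5887, -0.3105, 0.0909]
ee_rot: [[-0.578, 0.816, -0.0], [0.816, 0.578, 0.001], [0.001, -0.0, -1.0]]
wrist_force: [-0.9, 1.9, 2.1]
gripper_width: 0.683
gripper_force: 30.0
```

Run:
```python
from h import *
w=cap('wrist','t6.png');s=r.sense();p=s['tcp_pos'];print(p,ext(p),s['wrist_force'],s['moment'])
for t in(0,4,8): print(t,[predict(w,s,t,c).round(1).tolist() for c in((-.059,0,.017),(-.059,.072,.017),(-.059,-.072,.017),(-.059,0.03,0))])
g=cv2.cvtColor(w['pixels'],cv2.COLOR_RGB2GRAY)
for u in(190,310):print(u,g[118:150,u].tolist())
```

```text
[ 0.58878632 -0.31067183  0.0910486 ] [0.0172 0.0006] [-0.81317139  1.31088271 -0.07452215] [2.67999411e-01 7.46498246e-02 2.28312081e-04]
0 [[255.4, 141.9], [373.4, 141.7], [137.4, 142.0], [300.2, 138.8]]
4 [[255.4, 140.0], [376.7, 139.9], [134.2, 140.1], [301.4, 135.1]]
8 [[255.4, 138.6], [380.1, 138.4], [130.8, 138.7], [302.7, 131.8]]
190 [153, 154, 153, 154, 153, 154, 153, 155, 152, 153, 154, 153, 153, 153, 153, 152, 141, 131, 125, 119, 116, 116, 126, 139, 145, 147, 148, 149, 149, 147, 145, 144]
310 [153, 155, 154, 154, 155, 154, 153, 154, 153, 153, 153, 155, 154, 155, 154, 153, 147, 135, 126, 126, 121, 117, 125, 137, 144, 146, 148, 149, 150, 149, 150, 150]
```

Request:
{"op": "servo_tool", "data": {
  "targets": [
    [-0.01,0.01,-0.04,0,50],
    [-0.02,0.02,-0.08,0,50],
    [-0.02,0.02,-0.12,0,50],
    [-0.02,0.02,-0.14,0,50],
    [-0.02,0.02,-0.14,0,50]
  ]
}}

```text
time_s: 13.57
tcp_pos: [0.5884, -0.3104, 0.0888]
ee_rot: [[-0.578, 0.816, 0.0], [0.816, 0.578, -0.0], [-0.001, 0.0, -1.0]]
wrist_force: [-3.6, 4.5, 8.3]
gripper_width: 0.687
gripper_force: 30.0
```

Run:
```python
from h import *
w=cap('wrist','t7.png');s=r.sense();p=s['tcp_pos'];print(p,ext(p),s['wrist_force'],s['moment'])
for t in(0,4): print(t,[predict(w,s,t,c).round(1).tolist() for c in((-.059,0,.017),(-.059,.072,.017),(-.059,-.072,.017))])
g=cv2.cvtColor(w['pixels'],cv2.COLOR_RGB2GRAY)
for u in(190,310):print(u,g[125:155,u].tolist())
```

```text
[ 0.58844124 -0.31038386  0.08876985] [0.0168 0.0005] [-3.47191808  4.15032755  6.35688333] [0.97052942 0.68364892 0.00099083]
0 [[255.5, 141.4], [373.5, 141.3], [137.5, 141.6]]
4 [[255.5, 139.6], [376.8, 139.4], [134.3, 139.7]]
190 [153, 154, 154, 154, 154, 154, 154, 153, 153, 147, 136, 131, 141, 134, 119, 116, 130, 142, 145, 147, 148, 149, 149, 148, 147, 147, 148, 147, 146, 146]
310 [154, 153, 154, 155, 155, 155, 154, 153, 154, 153, 145, 135, 129, 129, 119, 116, 129, 139, 145, 149, 151, 150, 151, 149, 149, 149, 144, 115, 81, 64]
```

Request:
{"op": "servo_tool", "data": {
  "targets": [
    [0,0,0,0,87],
    [0,0,0,0,87],
    [0,0,0,0,87],
    [0,0,0,0,87],
    [0,0,0,0,87]
  ]
}}

```text
time_s: 14.03
tcp_pos: [0.5882, -0.3107, 0.087]
ee_rot: [[-0.577, 0.817, -0.0], [0.817, 0.577, 0.0], [0.0, -0.0, -1.0]]
wrist_force: [-0.6, -0.6, -0.6]
gripper_width: 0.956
gripper_force: 0.0
```

Request:
{"op": "servo_tool", "data": {
  "targets": [
    [0,0,0.3,0,87],
    [0,0,1,0,87],
    [0,0,2,0,87],
    [-0.6,0.8,3,0,87],
    [-1.2,1.6,4,0,87]
  ]
}}

```text
time_s: 14.45
tcp_pos: [0.5529, -0.2636, 0.2073]
ee_rot: [[-0.576, 0.817, -0.0], [0.817, 0.576, -0.0], [-0.0, -0.0, -1.0]]
wrist_force: [-0.1, 1.0, 0.6]
gripper_width: 0.999
gripper_force: 0.0
```

Request:
{"op": "servo_tool", "data": {
  "targets": [
    [-0.5,0.8,0.5,0,87],
    [-1,1.4,1,0,87],
    [-1.2,1.7,1.4,0,87],
    [-1.2,1.7,1.4,0,87],
    [-1.2,1.7,1.4,0,87]
  ]
}}

```text
time_s: 14.87
tcp_pos: [0.5175, -0.2123, 0.2496]
ee_rot: [[-0.578, 0.816, 0.003], [0.816, 0.578, -0.001], [-0.002, 0.002, -1.0]]
wrist_force: [0.6, -0.3, 0.5]
gripper_width: 1.0
gripper_force: 0.0
```

Run:
```python
from h import *
import pickle
w=cap('wrist','v1.png');pickle.dump(w,open('v1.pkl','wb'));s=r.sense();p=s['tcp_pos'];print(p,ext(p),s['wrist_force'],s['time_s'])
for q in((-.045,-.072),(-.045,.072),(.079,0),(-.09,0)): print(q,proj(w,np.array([*wor(*q),.063])).round(0))
cv2.imwrite('pics/v1c.png',cv2.resize(w['pixels'][:245,120:400],None,fx=2.4,fy=2.4,interpolation=2)[:,:,::-1])
```

```text
[ 0.51729839 -0.21253401  0.24829152] [-0.1042 -0.0012] [-0.08027002 -0.45849746 -0.2628003 ] 14.9167
(-0.045, -0.072) [200. 218.]
(-0.045, 0.072) [311. 218.]
(0.079, 0) [255. 299.]
(-0.09, 0) [255. 185.]
```

View pics/v1c.png

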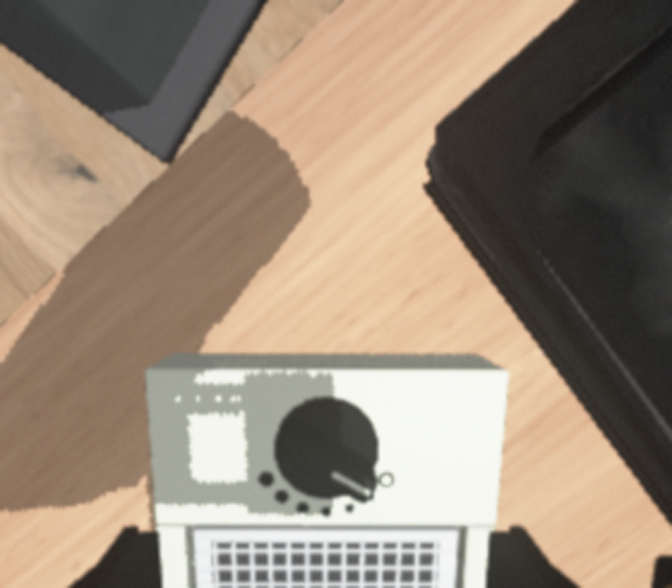

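Request:
{"op": "servo_tool", "data": {
  "targets": [
    [0.5,-0.7,0,0,0],
    [1.1,-1.5,0,0,0],
    [1.7,-2.3,-0.3,0,0],
    [2.2,-3,-1,0,0],
    [2.36,-3.28,-2,0,0]
  ]
}}

```text
time_s: 15.33
tcp_pos: [0.5908, -0.3148, 0.1874]
ee_rot: [[-0.576, 0.818, 0.004], [0.818, 0.576, -0.002], [-0.004, 0.001, -1.0]]
wrist_force: [0.4, 0.2, -0.9]
gripper_width: 0.706
gripper_force: 0.0
```

Request:
{"op": "servo_tool", "data": {
  "targets": [
    [0,0,-0.8,0,0],
    [0,0,-1.5,0,0],
    [0,0,-2,0,0],
    [0,0,-2.2,0,0],
    [0,0,-2.25,0,0]
  ]
}}

```text
time_s: 15.75
tcp_pos: [0.5867, -0.3113, 0.1173]
ee_rot: [[-0.576, 0.817, -0.006], [0.817, 0.576, 0.002], [0.004, -0.004, -1.0]]
wrist_force: [0.0, -0.4, 0.2]
gripper_width: 0.322
gripper_force: 0.0
```

Request:
{"op": "servo_tool", "data": {
  "targets": [
    [0,0,-0.05,0,0],
    [0,0,-0.1,0,0],
    [0,0,-0.15,0,0],
    [0,0,-0.2,0,0],
    [0,0,-0.25,0,0]
  ]
}}

```text
time_s: 16.17
tcp_pos: [0.5882, -0.3108, 0.1144]
ee_rot: [[-0.578, 0.816, 0.002], [0.816, 0.578, -0.001], [-0.002, 0.001, -1.0]]
wrist_force: [-0.6, 3.0, 11.0]
gripper_width: 0.019
gripper_force: 5.6
```

Run:
```python
from h import *
s=r.sense();p=s['tcp_pos'];print(p,ext(p),s['wrist_force'],s['gripper_width'])
```

```text
[ 0.5882135  -0.31081065  0.11444482] [0.017  0.0001] [-0.62587081  3.03499104 10.98219379] 0.018691822966359347
```

Request:
{"op": "servo_tool", "data": {
  "targets": [
    [0,0,0.5,0,40],
    [0,0,1.5,0,40],
    [-0.4,0.6,2.5,0,40],
    [-1,1.4,2.5,0,40],
    [-1.6,2.3,2.5,0,40]
  ]
}}

```text
time_s: 16.58
tcp_pos: [0.5406, -0.2418, 0.1908]
ee_rot: [[-0.576, 0.817, 0.006], [0.817, 0.576, -0.001], [-0.004, 0.004, -1.0]]
wrist_force: [0.3, 1.0, -1.3]
gripper_width: 0.318
gripper_force: 0.0
```

Run:
```python
from h import *
import pickle
w=pickle.load(open('v1.pkl','rb'))
f=lambda u,v,z:ray(w,u/2.4+120,v/2.4,z)
a,b=ext(f(332,473,.104)),ext(f(368,495,.104));print(a,b,np.degrees(np.arctan2(*(b-a)[::-1])))
for u,v in((386,480),(350,508),(326,512),(303,508)): 
  q=ext(f(u,v,.063));print(q,np.degrees(np.arctan2(q[1],q[0]+.09)))
print(ext(f(326,447,.070)))
s=r.sense();p=s['tcp_pos'];R=np.array(s['ee_rot']);print(p,ext(p),np.degrees(np.arctan2(R[1,1],R[0,1])));print((wor(-.09,0)-p[:2])/.03)
```

```text
[-0.0876  0.003 ] [-0.0769  0.0198] 57.50674541547369
[-0.0702  0.0322] 58.412357641868425
[-0.0544  0.0134] 20.626563066454477
[-0.0521  0.0005] 0.7558371483538409
[-0.0544 -0.0117] -18.193195913653913
[-0.0903  0.0004]
[ 0.54061602 -0.24181916  0.19082848] [-0.0668  0.0009] 35.20293685608728
[-0.47090478  0.61336398]
```

Request:
{"op": "servo_tool", "data": {
  "targets": [
    [-0.15,0.2,0,0.1,40],
    [-0.3,0.4,0,0.21,40],
    [-0.47,0.61,0,0.32,40],
    [-0.47,0.61,0,0.43,40],
    [-0.47,0.61,0,0.54,40]
  ]
}}

```text
time_s: 17.0
tcp_pos: [0.5255, -0.2229, 0.1891]
ee_rot: [[-0.918, 0.398, 0.001], [0.398, 0.918, -0.0], [-0.001, 0.0, -1.0]]
wrist_force: [0.5, 0.1, -0.8]
gripper_width: 0.456
gripper_force: 0.0
```

Request:
{"op": "servo_tool", "data": {
  "targets": [
    [0,0,0,0.11,40],
    [0,0,0,0.22,40],
    [0,0,0,0.33,40],
    [0,0,-0.4,0.44,40],
    [0,0,-1,0.507,40]
  ]
}}

```text
time_s: 17.42
tcp_pos: [0.5272, -0.2237, 0.1605]
ee_rot: [[-0.995, -0.097, 0.006], [-0.097, 0.995, -0.001], [-0.006, -0.002, -1.0]]
wrist_force: [0.4, -0.1, -0.7]
gripper_width: 0.46
gripper_force: 0.0
```

Request:
{"op": "servo_tool", "data": {
  "targets": [
    [0,0,-0.5,0,40],
    [0,0,-0.9,0,40],
    [0,0,-1.1,0,40],
    [0,0,-1.1,0,40],
    [0,0,-1.1,0,40]
  ]
}}

```text
time_s: 17.83
tcp_pos: [0.526, -0.2235, 0.1258]
ee_rot: [[-0.996, -0.092, 0.001], [-0.092, 0.996, -0.0], [-0.001, -0.0, -1.0]]
wrist_force: [-0.7, -0.4, -0.2]
gripper_width: 0.46
gripper_force: 0.0
```

Run:
```python
from h import *
s=r.sense();p=s['tcp_pos'];R=np.array(s['ee_rot']);print(p,ext(p),np.degrees(np.arctan2(R[1,1],R[0,1])));print((wor(-.09,0)-p[:2])/.03,s['wrist_force'],s['joints'])
```

```text
[ 0.52595844 -0.22347624  0.12576683] [-0.0903 -0.0005] 95.27833619455802
[0.01768129 0.00193339] [-0.69142281 -0.39238942 -0.19641571] [-6.77401125e+00  2.29907717e+01 -1.60084311e+01  1.97529833e-02
 -5.09675831e+01 -7.79600821e+01]
```

Request:
{"op": "servo_tool", "data": {
  "targets": [
    [0.02,0,-0.4,0,40],
    [0.02,0,-0.8,0,40],
    [0.02,0,-1,0,40],
    [0.02,0,-1.1,0,40],
    [0.02,0,-1.1,0,40]
  ]
}}

```text
time_s: 18.25
tcp_pos: [0.5263, -0.2234, 0.0924]
ee_rot: [[-0.996, -0.092, -0.0], [-0.092, 0.996, -0.0], [0.0, -0.0, -1.0]]
wrist_force: [-0.5, -0.3, 0.1]
gripper_width: 0.461
gripper_force: 0.0
```

Request:
{"op": "servo_tool", "data": {
  "targets": [
    [0,0,0,0,5],
    [0,0,0,0,5],
    [0,0,0,0,5],
    [0,0,0,0,5],
    [0,0,0,0,5]
  ]
}}

```text
time_s: 18.67
tcp_pos: [0.5264, -0.2235, 0.0927]
ee_rot: [[-0.996, -0.092, 0.001], [-0.092, 0.996, -0.0], [-0.001, -0.0, -1.0]]
wrist_force: [-1.4, -1.7, 0.3]
gripper_width: 0.165
gripper_force: 3.1
```

Request:
{"op": "servo_tool", "data": {
  "targets": [
    [0,0,0,0,5],
    [0,0,0,0,5],
    [0,0,0,-0.08,5],
    [0,0,0,-0.16,5],
    [0,0,0,-0.24,5]
  ]
}}

```text
time_s: 19.08
tcp_pos: [0.5265, -0.2235, 0.0927]
ee_rot: [[-0.989, 0.151, 0.001], [0.151, 0.989, -0.0], [-0.001, -0.0, -1.0]]
wrist_force: [-0.3, -0.7, 1.1]
gripper_width: 0.162
gripper_force: 30.0
```

Gripped at 14 mm; continue to −1.396 total.

Request:
{"op": "servo_tool", "data": {
  "targets": [
    [0,0,0,-0.1,5],
    [0,0,0,-0.2,5],
    [0,0,0,-0.3,5],
    [0,0,0,-0.4,5],
    [0,0,0,-0.5,5]
  ]
}}

```text
time_s: 19.5
tcp_pos: [0.5267, -0.223, 0.0926]
ee_rot: [[-0.795, 0.607, 0.001], [0.607, 0.795, 0.0], [-0.001, 0.001, -1.0]]
wrist_force: [0.9, 1.6, 1.8]
gripper_width: 0.16
gripper_force: 30.0
```

Request:
{"op": "servo_tool", "data": {
  "targets": [
    [0,0,0,-0.1,5],
    [0,0,0,-0.2,5],
    [0,0,0,-0.3,5],
    [0,0,0,-0.4,5],
    [0,0,0,-0.5,5]
  ]
}}

```text
time_s: 19.92
tcp_pos: [0.5272, -0.2227, 0.0927]
ee_rot: [[-0.406, 0.914, 0.002], [0.914, 0.406, 0.001], [-0.0, 0.002, -1.0]]
wrist_force: [0.9, 2.9, 1.2]
gripper_width: 0.156
gripper_force: 30.0
```

Request:
{"op": "servo_tool", "data": {
  "targets": [
    [0,0,0,-0.08,5],
    [0,0,0,-0.156,5],
    [0,0,0,-0.156,5],
    [0,0,0,-0.156,5],
    [0,0,0,-0.156,5]
  ]
}}

```text
time_s: 20.33
tcp_pos: [0.5274, -0.2226, 0.0927]
ee_rot: [[-0.266, 0.964, 0.003], [0.964, 0.266, 0.001], [-0.0, 0.003, -1.0]]
wrist_force: [2.7, 5.2, 2.2]
gripper_width: 0.158
gripper_force: 30.0
```

Run:
```python
from h import *
s=r.sense();p=s['tcp_pos'];R=np.array(s['ee_rot']);print(p,ext(p),np.degrees(np.arctan2(R[1,1],R[0,1])),s['wrist_force'],s['moment'],s['gripper_width'])
```

```text
[ 0.52736277 -0.222649    0.09268032] [-0.0901  0.0012] 15.400678229924184 [2.73150179 5.18330098 2.2220045 ] [ 1.43623397 -0.6853079  -0.00564452] 0.15820872427009797
```

Turned 80°, moment about z near zero (seated in a click). Release, rise, step back and look.

Request:
{"op": "servo_tool", "data": {
  "targets": [
    [0,0,0,0,40],
    [0,0,0,0,40],
    [0,0,0,0,40],
    [0,0,0,0,40],
    [0,0,0.2,0,40]
  ]
}}

```text
time_s: 20.75
tcp_pos: [0.5249, -0.2235, 0.0971]
ee_rot: [[-0.263, 0.965, -0.003], [0.965, 0.263, 0.001], [0.002, -0.003, -1.0]]
wrist_force: [0.4, 0.4, 0.3]
gripper_width: 0.423
gripper_force: 0.0
```

Request:
{"op": "servo_tool", "data": {
  "targets": [
    [0,0,0.8,0,40],
    [0,0,1.8,0,40],
    [0,0,2.8,0,40],
    [0,0,3.8,0.1,40],
    [0,0,4.8,0.2,40]
  ]
}}

```text
time_s: 21.17
tcp_pos: [0.5257, -0.2236, 0.2443]
ee_rot: [[-0.454, 0.891, -0.0], [0.891, 0.454, -0.0], [-0.0, -0.0, -1.0]]
wrist_force: [0.5, -0.3, -0.7]
gripper_width: 0.457
gripper_force: 0.0
```

Request:
{"op": "servo_tool", "data": {
  "targets": [
    [0.3,0,0.8,0.1,40],
    [0.8,-0.3,1.5,0.12,40],
    [1.2,-0.6,2,0.14,40],
    [1.5,-0.8,2.2,0.14,40],
    [1.5,-0.8,2.2,0.14,40]
  ]
}}

```text
time_s: 21.58
tcp_pos: [0.5728, -0.2487, 0.3102]
ee_rot: [[-0.57, 0.822, 0.004], [0.822, 0.57, -0.001], [-0.003, 0.002, -1.0]]
wrist_force: [-0.4, 0.8, -0.3]
gripper_width: 0.459
gripper_force: 0.0
```

Run:
```python
from h import *
import pickle
w=cap('wrist','e1.png');pickle.dump(w,open('e1.pkl','wb'));s=r.sense();print(s['tcp_pos'],s['time_s'],s['wrist_force'])
u,v=proj(w,np.array([*wor(-.03,0),.063])).astype(int);print(u,v)
x0=max(0,u-110);y0=max(0,v-90);print(x0,y0)
cv2.imwrite('pics/e1c.png',cv2.resize(w['pixels'][y0:y0+180,x0:x0+220],None,fx=3,fy=3,interpolation=2)[:,:,::-1])
```

```text
[ 0.57150362 -0.24788349  0.30866081] 21.6333 [-1.50093856  0.43224726 -0.22816289]
238 172
128 82
```

View pics/e1c.png

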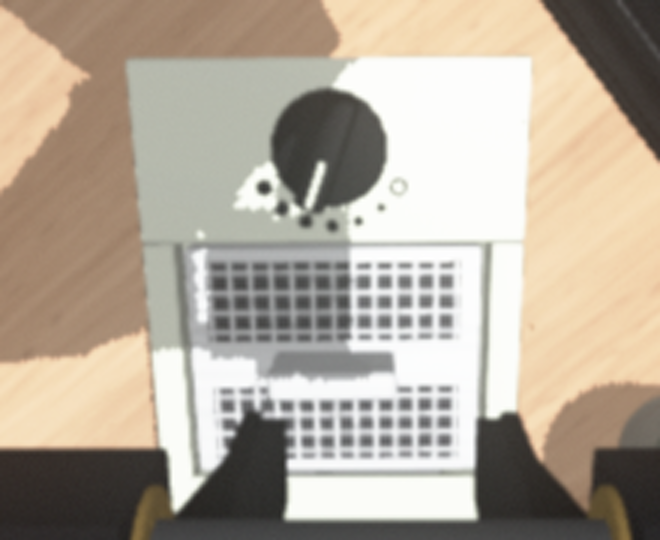

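The filter lies flat in its opening with the rear edge under the lip. The white line, from (322,165) to (308,205), points at the fourth dot at (306,220).

```bash
python3 -c "
from station import r
print(r.finish_job())"
```

```text
the job is handed in; nothing more can be done
None
```

The grease filter is hooked under the rear lip and lies flush, the dial has settled on fan speed four, the arm touched none of the things standing around, and the job was handed in at about 22 s.

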